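# Lock back the belt tensioner of a stone-polishing lap

## Robot

A 6-joint arm with a two-finger parallel gripper is mounted at the origin on the work surface. World frame = base frame: x ahead of the robot, y to its left, z up, the work surface at z = 0. Lengths are in m, angles in rad, forces in N, time in s.
With the tool pointing down it reaches from about 0.375 to 0.975 m from the base axis. Payload 3.8 kg.
Tool frame: the origin (TCP) lies midway between the tips of the shut fingers; the grasp point (between the pads) lies 19 mm behind it; z points along the fingers, y is the direction in which the jaws open and shut (so a half turn about z gives the same grasp; the last joint's range is limited). The gripper opens to 85 mm and grips with 20 to 120 N. Pads are 22 mm wide; open, the fingers measure 114 mm over their backs; the gripper's body (76 mm by 85 mm) begins 54 mm behind the grasp point. The pads swing forward as they close: fully open they stand 13 mm farther back than shut.
Start: joints at [-1.352, 0.264, 1.604, -0, 1.274, -0.037], TCP at [0.171, -0.653, 0.205] pointing down, gripper open.
Joint ranges: [-2.63, 2.63], [-0.94, 2.18], [0.31, 2.57], [-1.31, 4.45], [0, 2.66], [-2.55, 2.55]. Speed limits (rad/s): [2.57, 2.57, 3.14, 3.14, 3.14, 3.14].

## Interface

Orientations are given as a rotation vector (axis times angle).
In Python, from workcell import bot gives the robot as it stands. The module is installed in compiled form; this text tells all that it offers.
- The arm moves only by the tool play_rows, never from a script. Its argument "series" is a list of rows, each an object with "translation": the shift along the tool's x, y, z in m, a list of three; "spin": the turn about the tool's z in units of 5 degrees (1.0 is 5 degrees). In form: [{"translation": [dx, dy, dz], "spin": spin}, ...]. A call has 1 to 5 rows; each row shifts and turns the commanded pose from where the row before left it, along the tool's axes as they then stand; what a row does not reach is not made up. A row lasts 1/10 s, in which the tool goes at most 50 mm and 8.59 degrees, less where a joint would pass 70% of its speed; a pose out of reach is approached as far as the arm can. A call is refused whole if a number of a shift passes 0.05 or a number of a turn 1, either way. A call with a gripper value outside its range is refused whole. "jaw" is the gripper's target within -1 to 1 (fully open at 1, half-way at 0, shut at -1), set as the call begins (left out, the last holds). The fingers move at their own pace and stop on an object; "force" is the grip in N (left out, the last holds). Time passes only in rows, so rows that do not move let the fingers close. It gives the time, the measured TCP pose, the force and the opening at its end, in the units of the state.
- bot.read_state(): the state, without advancing time (a new reading comes with each control period).
- bot.read_camera(name): name is "side" or "top"; returns the picture (400x640x3 uint8, blue, green, red); there is no depth.
- bot.get_calibration(name): a dict with "fov_y" (degrees; the focal length in pixels is half the picture's height over the tangent of half this angle, whatever the lens; pixels are square), "cx", "cy" (the principal point, pixels), "R" (3x3) and "t" (3): a world point X has camera coordinates R X + t. Camera axes: x right, y down, z forward; pixel columns grow to the right and rows downward; lengths in m; the calibration is good to about 2 mm. A picture is of the moment at which its call begins. get_calibration takes no time and is no camera call.
- bot.finish_job(): hands the job in, once; it reports no verdict.
The state is a dict: "time": time; "q": joint angles; "joint_vel": joint speeds; "joint_torque": joint torques, N m; "tool_pos": TCP position; "tcp_rot": TCP orientation; "wrist_force": force on the tool from outside, world axes, zero at the start; "torque": the same for the moment, N m; "width": opening from 0.0 (shut) to 1.0 (fully open).
Only numpy, scipy, OpenCV 4.12 (cv2) and the standard library are available. Lean on these libraries where they do the work, as an engineer would, in place of code of your own. Each camera call takes 0.05 s, during which the arm holds its last target. There are 200 camera calls.

## Task

The stone-polishing lap is open for a new belt: take the lock pin out of the wooden block, put it through the boss of the tensioner arm, and with it swing the arm back against its spring until the pointer stands at the long thick stroke of the scale. There feel for the lock hole under the boss and push the pin fully home without forcing it, so that the arm stays locked back at that stroke when you let go. Leave the other tools in the block and the rest of the bench as they are.

Things in the scene. Friction and masses are not known exactly. Their poses are not given: they have to be found in the camera images.
- machine: Stone-polishing lap with its belt guard off: a fixed grey box 464 x 304 mm with a flat deck 100 mm above the bench, two pulleys and a sprung tensioner. Origin: on the bench straight below the vertical pivot axis of the tensioner arm; x points to the rear of the machine (pulleys); the arm points to its front (-x), z up.
- tensioner (a joint): Deflection of the tensioner arm in rad, from rest stop (0) to end stop (0.92), growing anticlockwise seen from above. At reading q the arm points from the pivot along the angle pi - 0.42 + q from the machine's x axis. A spring drives it back with 1.2 Nm/rad, pivot friction is 0.15 Nm; let go, it falls back to 0.1 or less. 4 to 7 N sideways at the boss hold it at 0.6.
- boss_mouth (a point): Centre of the top of the upright hole (11 mm across, 22 mm long) through the square aluminium boss (34 x 34 mm) near the end of the tensioner arm, 130 mm from the pivot axis, 140 mm above the bench. Turns with the arm: -x points outward along the arm, z up. A hole of the index plate is hidden under the boss when they are in line.
- pivot (a point): Point on the pivot axis, 115 mm above the bench, level with the top of the steel index plate (15 mm thick, on the deck, 3 mm below the boss). The plate has four lock holes, 10.5 mm across, through to the deck, 130 mm from the pivot, nominally at readings 0.2, 0.4, 0.6, 0.8. It sits in adjusting slots: all holes and the scale may lie up to 0.06 rad (8 mm) to either side of these.
- pointer_tip (a point): Tip of the dark pointer on the end of the arm, 164 mm from the pivot axis, 120 mm above the bench, over the white scale on the rim of the index plate. The scale has a thin stroke every 0.1 rad from 0 to 0.9; every second one lies at a hole. The long thick stroke (28 x 3.4 mm) lies at the third hole, nominally at 0.6 rad.
- lock_pin: Lock pin, upright in a hole of the block: steel collar 26 mm across, 5 mm high; on it a round black knob 24 mm across, top 42 mm above the collar's underside; below it a round steel shank 9 mm across, 38 mm long, end bevelled 0.5 mm. 0.07-0.14 kg. Origin: on the axis at the collar's underside, z up. Home in a lock hole the collar lies on the boss; beside a hole it stays 13 mm above it.
- pin_end (a point): Lower end of the lock pin's shank, 38 mm below the collar's underside.
- pin_block: Fixed wooden block 220 x 70 mm, 48 mm high, on the bench to the left or right of the machine, with three upright holes 12 mm across and 42 mm deep in a row along its x axis, 70 mm apart, the middle one at its centre. Origin: centre of its underside.
- t_driver: Bystander in the pin block: slim steel driver with a 64 mm cross bar along the block's y, 40 mm high above the block. Origin at the block's top, on its axis.
- drift: Bystander in the pin block: plain steel rod 10 mm thick, 49 mm high above the block. Origin at the block's top, on its axis.
- pebble_tray: Fixed grey tray with pebbles, 240 x 170 x 60 mm, on the side of the machine where the pin block is not. Origin: centre of its underside.
- spindle_nut: Bystander: hexagon flange nut 34 mm across lying on the machine's deck at the rear left.
- spanner: Bystander: spanner 190 mm long lying on the bench in front of the machine, to the right.
- brush: Bystander: brush 180 mm long lying on the bench in front of the machine, to the left.
Things that resemble listed ones, but are neither listed nor needed, are in the scene too. Leave any red or yellow look-alike of the lock_pin alone.

How it is judged:
On the way, in this order (a step that is already met when the one before it is completed fails the run):
1. the lock pin stands in the hole of the tensioner's boss, with the arm still near its rest (horizontal distance between pin_end and boss_mouth below 0.004 m and z of pin_end in the frame of boss_mouth below -0.012 m and value of joint tensioner below 0.45 rad), for 0.1 s.
2. with the pin in the boss the arm is swung against its spring to the long stroke (horizontal distance between pin_end and boss_mouth below 0.006 m and z of pin_end in the frame of boss_mouth below -0.008 m and value of joint tensioner between 0.5 and 0.7 rad), for 0.1 s.
At the end, for the whole second after the job is handed in: The tensioner arm rests locked at the long stroke (reading 0.51 to 0.69 rad, as the stroke itself lies at 0.54 to 0.66) by the lock pin, which stands upright (within 0.1 rad) through the boss in the lock hole with its collar within 2.5 mm of the boss top; pin and arm are at rest and let go (value of joint tensioner between 0.51 and 0.69 rad and z of pin_end in the frame of boss_mouth below -0.0355 m and horizontal distance between pin_end and boss_mouth below 0.004 m and angle between lock_pin's own z axis and vertical below 0.1 rad and linear speed of lock_pin below 0.01 m/s and not (velocity of joint tensioner above 0.02 rad/s or velocity of joint tensioner below -0.02 rad/s)); the robot touches nothing.
It fails at once if the lock pin is forced against the machine (more than 50 N) (contact force between lock_pin and machine above 50 N).
It fails at once if the robot presses on the tensioner arm or the machine itself with more than 25 N (contact force between any of the fingers, the arm and machine above 25 N).
It fails at once if another tool in the pin block is taken out or another thing on the bench is shifted (more than 25 mm) (distance of any of t_driver, drift, spindle_nut, spanner, brush from where it was at the start of the episode above 0.025 m).
It also fails if it takes over 72 s, if anything falls off the work surface, if the arm or the gripper's body presses on something with over 40 N, if the wrist force passes 120 N, or if a joint passes its speed limit or range.

## Working session

There is one attempt and no reset: what is moved stays moved. The work goes in short steps, Python scripts to look and compute and a tool call to move; the robot and the scene stay as the last step left them, time stands still between calls to the robot, and variables do not carry over. Pictures are saved under pics/ and viewed, about 8 in all and at most 12, crops included, and the job is handed in when it is done.

Besides the shell and the picture viewer there is one more tool, called after "Request:" as name(argument=value, ...) on one line, values as JSON. play_rows: Moves the arm, as the interface text tells. Its arguments: {"type":"object","properties":{"series":{"type":"array","items":{"type":"object","properties":{"translation":{"type":"array","items":{"type":"number"}},"spin":{"type":"number"}}}},"jaw":{"type":"number"},"force":{"type":"number"}},"required":["series"]}

```bash
mkdir -p pics
cat > h.py <<'E'
import numpy as np,cv2
from workcell import bot
def f(c): return 200/np.tan(np.radians(c["fov_y"])/2)
def ray(name,u,v,z):
    c=bot.get_calibration(name);R=np.array(c["R"]);t=np.array(c["t"])
    d=R.T@np.array([(u-c["cx"])/f(c),(v-c["cy"])/f(c),1]);o=-R.T@t
    return o+d*(z-o[2])/d[2]
def proj(name,X):
    c=bot.get_calibration(name);p=np.array(c["R"])@np.array(X)+np.array(c["t"])
    return p[:2]/p[2]*f(c)+[c["cx"],c["cy"]]
E
python3 - <<'E'
from h import *
s=bot.read_state()
print({k:np.round(v,3) for k,v in s.items()})
for n in("top","side"):
    cv2.imwrite(f"pics/{n}0.png",bot.read_camera(n)); c=bot.get_calibration(n);R=np.array(c["R"]);print(n,c,-R.T@np.array(c["t"]))
E
```

```text
{'time': np.float64(0.0), 'q': array([-1.352,  0.265,  1.605,  0.   ,  1.274, -0.037]), 'joint_vel': array([ 0.   ,  0.001, -0.   ,  0.001,  0.001, -0.001]), 'joint_torque': array([ 2.0000e-03, -5.1511e+01, -3.6731e+01, -0.0000e+00,  1.3000e-02,
       -0.0000e+00]), 'tool_pos': array([ 0.171, -0.652,  0.203]), 'tcp_rot': array([-3.114, -0.4  ,  0.   ]), 'wrist_force': array([ 0.705,  0.05 , -0.594]), 'torque': array([-0.005,  0.012, -0.02 ]), 'width': np.float64(0.999)}
top {'fov_y': 55.60304418576977, 'cx': 321.53453272672857, 'cy': 196.30483015605722, 'R': array([[-0.02669773, -0.99936622, -0.02354547],
       [-0.98330683,  0.03049501, -0.17938153],
       [ 0.17998586,  0.01836334, -0.98349778]]), 't': array([-0.01957631,  0.53257653,  1.08484671])} [ 0.32790642 -0.05572625  1.16201779]
side {'fov_y': 46.27697573180843, 'cx': 319.719420147814, 'cy': 199.09638781764897, 'R': array([[ 0.91574595, -0.40160101, -0.0112242 ],
       [-0.21980252, -0.4774252 , -0.85073617],
       [ 0.33629779,  0.78152531, -0.52547311]]), 't': array([-0.5054083 ,  0.19605117,  1.07607054])} [ 0.144038   -0.95034908  0.72656115]
```

View pics/top0.png

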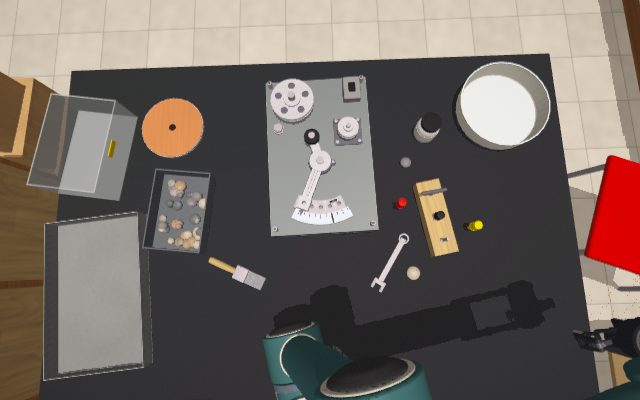

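View pics/side0.png

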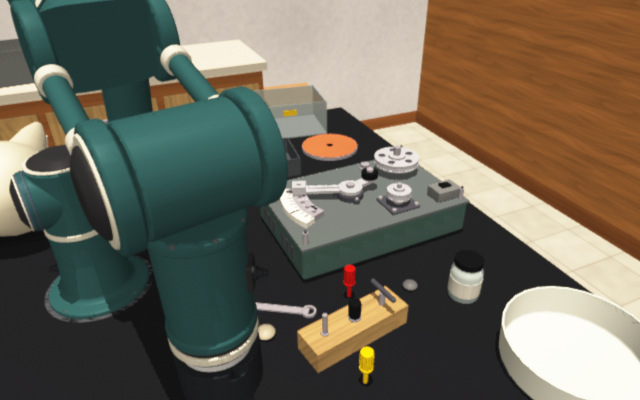

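Candidates for the pin: the black knob in the block's middle hole at top (439,215) / side (354,308); red at (402,203); yellow at (476,226); and a black ball on the machine at (312,136). By the description it is the black one in the block. Next I check it in a close crop, along with the arm and scale.

Run:
```python
from h import *
i=cv2.imread("pics/top0.png")
a=cv2.resize(i[170:265,395:490],(532,532),interpolation=cv2.INTER_CUBIC) #5.6
b=cv2.resize(i[140:235,280:327],(263,532),interpolation=cv2.INTER_CUBIC)
b=cv2.resize(i[140:235,280:327+0],(263,532))
cv2.imwrite("pics/c1.png",np.hstack([a,b]))
a=cv2.resize(i[180:230,280:360],(800,500),interpolation=cv2.INTER_CUBIC)
cv2.imwrite("pics/c2.png",a)
```

```text
(no output)
```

View pics/c1.png

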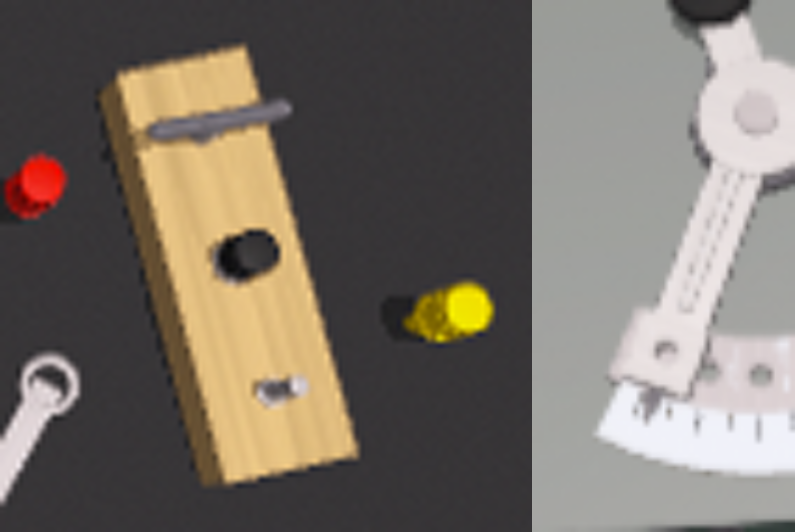

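View pics/c2.png

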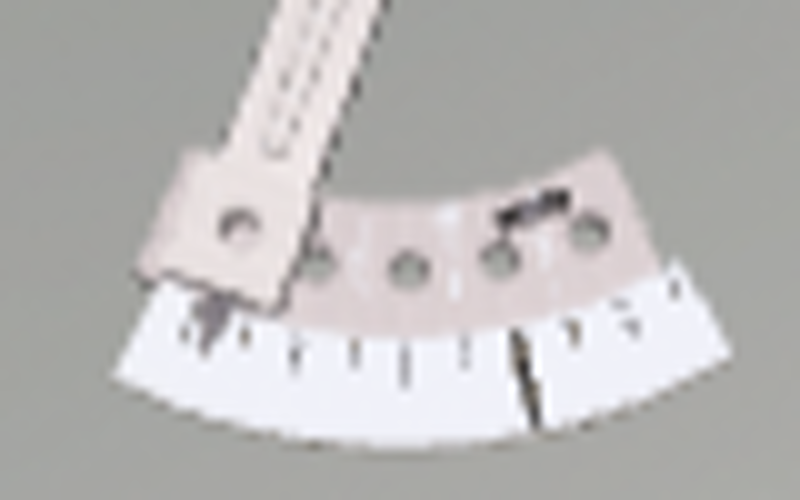

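Run:
```python
from h import *
from scipy.optimize import least_squares
pin=ray("top",440.5,214.6,.09);print("pin top",pin)
b=ray("top",304,202.8,.14);print("boss",b)
uv=[(311.7,206.2),(320.8,206.8),(330.2,205.8),(338.8,203.2)]
H=np.array([ray("top",u,v,.115) for u,v in uv]);print("holes",H)
P=np.array([ray("top",u,v,.12) for u,v in [(331.7,213),(334,222.5)]]);print("stroke",P)
# machine corners deck top z=.1: front-left, front-right, rear-right, rear-left
C=np.array([ray("top",u,v,.1) for u,v in [(271.5,236),(378.5,229.5),(364.5,76),(266,82)]]);print("corners",C)
r=least_squares(lambda p:np.r_[[x for k in range(4) for x in (p[:2]+.13*np.array([np.cos(p[2]+.2*k),np.sin(p[2]+.2*k)])-H[k,:2])]],[b[0]+.13,b[1],3.3]).x
print("pivot",r, "rms");bv=b[:2]-r[:2];print("boss r",np.hypot(*bv),"ang",np.arctan2(bv[1],bv[0])%6.283,"hub",ray("top",320,160,.14),ray("top",320,160,.16))
for k in range(4):print(r[:2]+.13*np.array([np.cos(r[2]+.2*k),np.sin(r[2]+.2*k)])-H[k,:2])
t=[ray("top",u,v,.048)[:2] for u,v in [(395+118/5.6,170+73/5.6),(395+247/5.6,170+45/5.6),(395+358/5.6,170+458/5.6),(395+223/5.6,170+484/5.6)]];print("block",np.mean(t,0),t)
for u,v in[(354,301),(354,300)]:print("side knobtop",ray("side",u,v,.09), proj("side",pin),proj("side",b), )
s=bot.read_state();from scipy.spatial.transform import Rotation as Ro;print(Ro.from_rotvec(s["tcp_rot"]).as_matrix().round(3))
```

```text
pin top [ 0.4610967  -0.37062161  0.09      ]
boss [0.49838311 0.0117705  0.14      ]
holes [[ 0.49226511 -0.00794315  0.115     ]
 [ 0.48979788 -0.03333035  0.115     ]
 [ 0.49182476 -0.05964961  0.115     ]
 [ 0.49844261 -0.08388996  0.115     ]]
stroke [[ 0.47075018 -0.0631603   0.12      ]
 [ 0.44416833 -0.06866279  0.12      ]]
corners [[ 0.41358018  0.10730297  0.1       ]
 [ 0.42314545 -0.19241126  0.1       ]
 [ 0.88657225 -0.17516537  0.1       ]
 [ 0.87866157  0.12260503  0.1       ]]
pivot [ 0.61943875 -0.03594185  2.92262506] rms
boss r 0.13011893474952532 ang 2.766151882965721 hub [ 0.61794669 -0.03511354  0.14      ] [ 0.61227085 -0.03551692  0.16      ]
[0.00027775 0.00024015]
[-0.00033575 -0.00014587]
[-0.00026159  0.00030188]
[ 0.00031958 -0.00039616]
block [ 0.4605349  -0.37244226] [array([ 0.56330189, -0.31837418]), array([ 0.57638887, -0.38792063]), array([ 0.3568862 , -0.42678854]), array([ 0.34556264, -0.35668571])]
side knobtop [ 0.46209489 -0.37048066  0.09      ] [353.56828444 301.20086684] [297.76726325 183.92942003]
side knobtop [ 0.46333074 -0.36808054  0.09      ] [353.56828444 301.20086684] [297.76726325 183.92942003]
[[ 0.967  0.253 -0.   ]
 [ 0.253 -0.967  0.002]
 [ 0.    -0.002 -1.   ]]
```

Request:
play_rows(series=[{"translation": [0.043,-0.0255,0],"spin": 0},{"translation": [0.043,-0.0255,0],"spin": 0},{"translation": [0.043,-0.0255,0],"spin": 0},{"translation": [0.043,-0.0255,0],"spin": 0},{"translation": [0.043,-0.0255,0],"spin": 0}], jaw=1, force=60)

```text
time: 0.6
tool_pos: [0.3474, -0.4735, 0.2042]
tcp_rot: [-3.115, -0.4, 0.0]
wrist_force: [0.5, -0.5, -0.1]
width: 0.998
```

Request:
play_rows(series=[{"translation": [0.043,-0.0255,0],"spin": 0},{"translation": [0.043,-0.0255,0],"spin": 0},{"translation": [0.043,-0.0255,0],"spin": 0},{"translation": [0.007,-0.004,0],"spin": 0.92},{"translation": [0,0,0],"spin": 0}])

```text
time: 1.1
tool_pos: [0.4588, -0.361, 0.2041]
tcp_rot: [-3.128, -0.281, 0.001]
wrist_force: [-0.9, -0.5, -0.0]
width: 1.003
```

```bash
cat >> h.py <<'E'
from scipy.spatial.transform import Rotation as Ro
def goto(x,y,z,ang=None):
    "tool-axis shifts for a world target; ang = wanted world angle of tool y"
    s=bot.read_state();M=Ro.from_rotvec(s["tcp_rot"]).as_matrix()
    print("t",s["time"],"pos",s["tool_pos"].round(4),"F",s["wrist_force"].round(1),"T",s["torque"].round(2),"w",round(float(s["width"]),3),"q6",s["q"][5].round(2),"yang",np.arctan2(M[1,1],M[0,1]).round(4),"tilt",M[:2,2].round(4))
    print("shift",(M.T@(np.array([x,y,z])-s["tool_pos"])).round(4))
E
python3 - <<'E'
from h import *
goto(.461,-.371,.057)
cv2.imwrite("pics/side1.png",cv2.resize(bot.read_camera("side")[200:400,240:440],(600,600)))
E
```

```text
t 1.1 pos [ 0.4588 -0.361   0.2041] F [-0.9 -0.5 -0. ] T [-0.08  0.02 -0.01] w 1.003 q6 0.68 yang -1.3919 tilt [-0.0007  0.0008]
shift [0.0004 0.0103 0.1471]
```

View pics/side1.png

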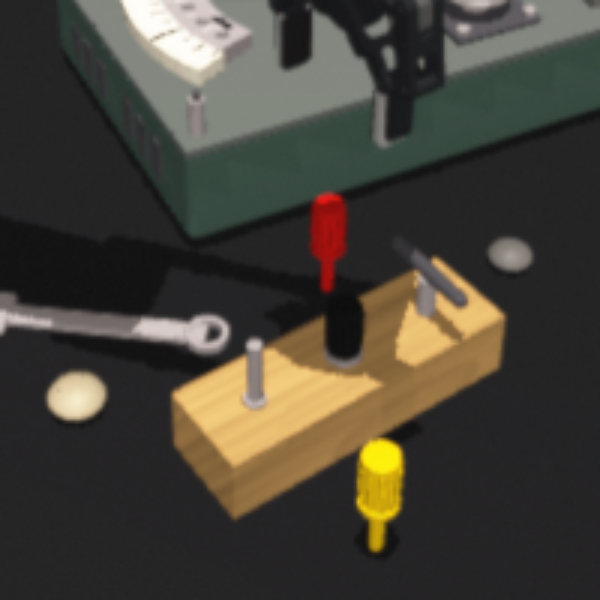

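Side view: the black knob sits in the middle hole (side ≈(354,308)) between drift and T-driver. The gripper is above it with clear room on both sides, so I go down.

Request:
play_rows(series=[{"translation": [0,0.01,0.037],"spin": 0},{"translation": [0,0,0.045],"spin": 0},{"translation": [0,0,0.04],"spin": 0},{"translation": [0,0,0.025],"spin": 0},{"translation": [0,0,0],"spin": 0}])

```text
time: 1.65
tool_pos: [0.4548, -0.371, 0.0525]
tcp_rot: [-3.122, -0.274, 0.011]
wrist_force: [-0.5, 0.8, -0.2]
width: 1.002
```

Request:
play_rows(series=[{"translation": [0,0,0],"spin": 0},{"translation": [0,0,0],"spin": 0},{"translation": [0,0,0],"spin": 0},{"translation": [0,0,0],"spin": 0},{"translation": [0,0,0],"spin": 0}], jaw=-1)

```text
time: 2.15
tool_pos: [0.4606, -0.3735, 0.0597]
tcp_rot: [3.128, 0.275, 0.003]
wrist_force: [-1.1, 0.8, 6.3]
width: 0.232
```

Run:
```python
from h import *
goto(.461,-.371,.057)
```

```text
t 2.15 pos [ 0.4606 -0.3735  0.0597] F [-1.1  0.8  6.3] T [ 0.15  0.15 -0.01] w 0.232 q6 0.67 yang -1.3951 tilt [ 0.0023 -0.0017]
shift [ 0.0009 -0.0024  0.0027]
```

Request:
play_rows(series=[{"translation": [0,0,0],"spin": 0},{"translation": [0,0,0],"spin": 0},{"translation": [0,0,0],"spin": 0}])

```text
time: 2.45
tool_pos: [0.4606, -0.3735, 0.0597]
tcp_rot: [3.127, 0.276, 0.003]
wrist_force: [-1.0, 1.3, 6.4]
width: 0.225
```

Run:
```python
from h import *
goto(.461,-.371,.057)
```

```text
t 2.45 pos [ 0.4606 -0.3735  0.0597] F [-1.   1.3  6.4] T [ 0.15  0.11 -0.02] w 0.225 q6 0.67 yang -1.3949 tilt [ 0.0022 -0.0019]
shift [ 0.0008 -0.0024  0.0027]
```

Request:
play_rows(series=[{"translation": [0,0,-0.02],"spin": 0},{"translation": [0,0,-0.03],"spin": 0},{"translation": [0,0,-0.04],"spin": 0},{"translation": [0,0,-0.04],"spin": 0},{"translation": [0,0,-0.03],"spin": 0}])

```text
time: 2.95
tool_pos: [0.4601, -0.3732, 0.2209]
tcp_rot: [3.127, 0.276, 0.003]
wrist_force: [-0.2, -0.1, -1.3]
width: 0.23
```

Request:
play_rows(series=[{"translation": [0,0,0],"spin": 0},{"translation": [0,0,0],"spin": 0}])

```text
time: 3.15
tool_pos: [0.4598, -0.373, 0.2185]
tcp_rot: [3.128, 0.276, 0.002]
wrist_force: [-0.2, 0.1, -2.0]
width: 0.229
```

Run:
```python
from h import *
goto(.498,.0118,.215)
s=bot.read_state()["tool_pos"]
i=bot.read_camera("side");p=proj("side",s-[0,0,.03]);print(p)
u,v=p.astype(int);print(u-50,v-40);cv2.imwrite("pics/side2.png",cv2.resize(i[v-40:v+60,u-50:u+50],(600,600),interpolation=cv2.INTER_CUBIC))
```

```text
t 3.15 pos [ 0.4598 -0.373   0.2185] F [-0.2  0.1 -2. ] T [-0.02 -0.01 -0.02] w 0.229 q6 0.67 yang -1.395 tilt [ 0.0015 -0.0013]
shift [ 0.1049 -0.3722  0.003 ]
[355.01679978 261.87761736]
305 221
```

View pics/side2.png

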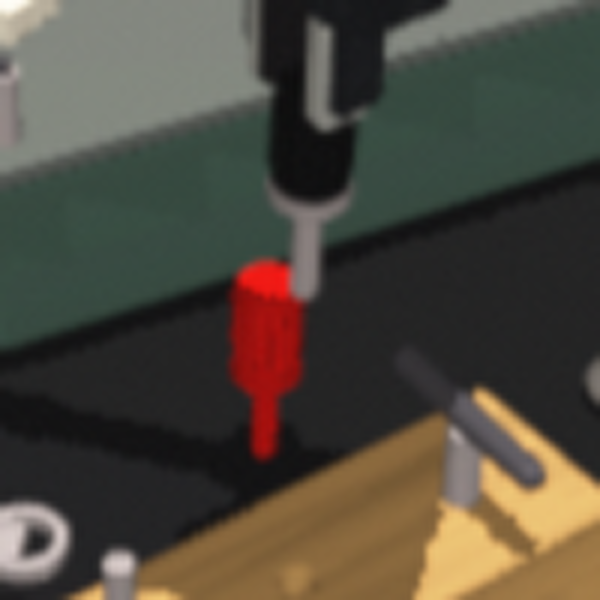

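The pin is held, out of the block. Collar at side ≈(356.8,254), shank end ≈(356,270.5). The T-driver and drift are undisturbed. Next I compute the pin position from this.

```bash
python3 - <<'E'
from h import *
s=bot.read_state()["tool_pos"]
for d in(0,.01,.0117,.015,.02):print(d,"collar",proj("side",s-[0,0,d]).round(1),"end",proj("side",s-[0,0,d+.038]).round(1))
E
ls
```

```text
0 collar [354.8 249.3] end [354.2 266. ]
0.01 collar [354.7 253.8] end [354.1 270.3]
0.0117 collar [354.7 254.5] end [354.1 271. ]
0.015 collar [354.6 256. ] end [354.  272.4]
0.02 collar [354.5 258.2] end [353.9 274.5]
h.py
pics
```

Request:
play_rows(series=[{"translation": [0.007,-0.025,0],"spin": 0},{"translation": [0.0131,-0.0465,0],"spin": 0},{"translation": [0.0131,-0.0465,0],"spin": 0},{"translation": [0.0131,-0.0465,0],"spin": 0},{"translation": [0.0131,-0.0465,0],"spin": 0}])

```text
time: 3.7
tool_pos: [0.4793, -0.1524, 0.2148]
tcp_rot: [-3.127, -0.274, 0.007]
wrist_force: [0.8, -0.7, -0.5]
width: 0.227
```

Request:
play_rows(series=[{"translation": [0.0131,-0.0465,0],"spin": 0},{"translation": [0.0131,-0.0465,0],"spin": 0},{"translation": [0.0131,-0.0465,0],"spin": 0},{"translation": [0.0062,-0.0217,0],"spin": 0},{"translation": [0,0,0],"spin": 0}])

```text
time: 4.2
tool_pos: [0.4961, 0.015, 0.215]
tcp_rot: [-3.127, -0.282, 0.007]
wrist_force: [0.9, -0.6, -1.5]
width: 0.229
```

Request:
play_rows(series=[{"translation": [0,0,0.01],"spin": 0},{"translation": [0,0,0],"spin": 0}])

```text
time: 4.4
tool_pos: [0.4958, 0.0111, 0.2045]
tcp_rot: [3.13, 0.274, -0.008]
wrist_force: [-0.1, 0.5, -1.7]
width: 0.229
```

Run:
```python
from h import *
goto(.498,.0118,.2)
s=bot.read_state()["tool_pos"]
for d in(.0115,.0495):print(proj("side",s-[0,0,d]).round(1))
i=bot.read_camera("side");print(proj("side",[.4984,.0118,.14]))
cv2.imwrite("pics/side3.png",cv2.resize(i[130:210,258:338],(640//80*100*60//80,600),interpolation=cv2.INTER_CUBIC))
```

```text
t 4.4 pos [0.4958 0.0111 0.2045] F [-0.1  0.5 -1.7] T [-0.03  0.01 -0.04] w 0.229 q6 1.37 yang -1.396 tilt [-0.0053 -0.0005]
shift [ 0.0024 -0.0003  0.0045]
[296.1 165.6]
[296.7 179.1]
[297.76923447 183.92272694]
```

View pics/side3.png

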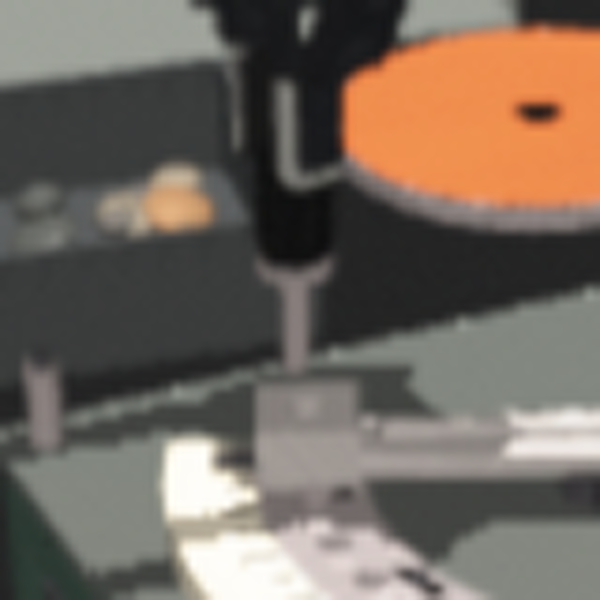

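Side view: shank end ≈(297.6,179.3) hangs 15 mm above the boss, whose mouth is ≈(298.9,183.9). That puts it a few mm short along x. I correct this and lower gently by feel.

Request:
play_rows(series=[{"translation": [0.0027,0,0.005],"spin": 0},{"translation": [0,0,0.006],"spin": 0},{"translation": [0,0,0.004],"spin": 0},{"translation": [0,0,0.003],"spin": 0},{"translation": [0,0,0],"spin": 0}])

```text
time: 4.95
tool_pos: [0.5005, 0.0122, 0.1895]
tcp_rot: [3.129, 0.275, -0.0]
wrist_force: [-0.5, -0.5, -1.0]
width: 0.229
```

Run:
```python
from h import *
goto(.498,.0118,.18)
```

```text
t 4.95 pos [0.5005 0.0122 0.1895] F [-0.5 -0.5 -1. ] T [-0.07  0.02  0.  ] w 0.229 q6 1.37 yang -1.3955 tilt [-0.     -0.0001]
shift [-0.0025 -0.      0.0095]
```

Request:
play_rows(series=[{"translation": [-0.0015,0,0],"spin": 0},{"translation": [0,0,0.002],"spin": 0},{"translation": [0,0,0.002],"spin": 0},{"translation": [0,0,0],"spin": 0},{"translation": [0,0,0],"spin": 0}])

```text
time: 5.45
tool_pos: [0.4987, 0.0119, 0.1854]
tcp_rot: [3.129, 0.275, -0.001]
wrist_force: [0.6, -1.6, -0.1]
width: 0.226
```

Run:
```python
from h import *
goto(.498,.0118,.18)
```

```text
t 5.45 pos [0.4987 0.0119 0.1854] F [ 0.6 -1.6 -0.1] T [-0.38 -0.02 -0.02] w 0.226 q6 1.37 yang -1.3952 tilt [-0.0004 -0.0005]
shift [-0.0008  0.      0.0054]
```

Pin end is about 4 mm below the mouth with only a slight side force, so it has apparently entered. I go on down.

Request:
play_rows(series=[{"translation": [0,0,0.003],"spin": 0},{"translation": [0,0,0.003],"spin": 0},{"translation": [0,0,0.003],"spin": 0},{"translation": [0,0,0.003],"spin": 0},{"translation": [0,0,0],"spin": 0}])

```text
time: 5.95
tool_pos: [0.4984, 0.0122, 0.1728]
tcp_rot: [-3.129, -0.275, 0.002]
wrist_force: [-0.3, -1.1, -1.2]
width: 0.223
```

Run:
```python
from h import *
goto(.498,.0118,.172)
```

```text
t 5.95 pos [0.4984 0.0122 0.1728] F [-0.3 -1.1 -1.2] T [-0.33 -0.13 -0.02] w 0.223 q6 1.37 yang -1.3953 tilt [-0.0014 -0.    ]
shift [-0.0005  0.0003  0.0008]
```

Run:
```python
from h import *
c=np.array([.6194,-.0359]);a=2.7640+np.linspace(0,.5586,11)
p=c+.13*np.c_[np.cos(a),np.sin(a)];X=np.array([.985,.175]);Y=np.array([.175,-.985])
for d,q in zip(np.diff(p,axis=0),p[1:]):print((d@X).round(4),(d@Y).round(4),q.round(4))
```

```text
-0.0036 0.0063 [0.4961 0.0052]
-0.0033 0.0065 [ 0.494  -0.0017]
-0.0029 0.0067 [ 0.4923 -0.0088]
-0.0025 0.0068 [ 0.4909 -0.0159]
-0.0022 0.0069 [ 0.49   -0.0231]
-0.0018 0.007 [ 0.4895 -0.0304]
-0.0014 0.0071 [ 0.4894 -0.0376]
-0.001 0.0072 [ 0.4897 -0.0449]
-0.0006 0.0072 [ 0.4904 -0.0521]
-0.0002 0.0073 [ 0.4915 -0.0593]
```

Request:
play_rows(series=[{"translation": [-0.0036,0.0063,0],"spin": 0},{"translation": [-0.0033,0.0065,0],"spin": 0},{"translation": [-0.0029,0.0067,0],"spin": 0},{"translation": [-0.0025,0.0068,0],"spin": 0},{"translation": [-0.0022,0.0069,0],"spin": 0}])

```text
time: 6.45
tool_pos: [0.4901, -0.0232, 0.1737]
tcp_rot: [-3.128, -0.275, 0.0]
wrist_force: [-0.3, 3.8, -2.5]
width: 0.226
```

Run:
```python
from h import *
goto(.49,-.0231,.172)
```

```text
t 6.45 pos [ 0.4901 -0.0232  0.1737] F [-0.3  3.8 -2.5] T [0.95 0.06 0.04] w 0.226 q6 1.3 yang -1.3957 tilt [-0.0003  0.0011]
shift [-0.0001 -0.0001  0.0017]
```

Request:
play_rows(series=[{"translation": [-0.0018,0.007,0],"spin": 0},{"translation": [-0.0014,0.0071,0],"spin": 0},{"translation": [-0.001,0.0072,0],"spin": 0},{"translation": [-0.0006,0.0072,0],"spin": 0},{"translation": [-0.0002,0.0073,0],"spin": 0}])

```text
time: 6.95
tool_pos: [0.4915, -0.0591, 0.1737]
tcp_rot: [-3.128, -0.275, 0.001]
wrist_force: [-0.1, 6.3, -0.3]
width: 0.227
```

Request:
play_rows(series=[{"translation": [0,0,0],"spin": 0},{"translation": [0,0,0],"spin": 0},{"translation": [0,0,0],"spin": 0}])

```text
time: 7.25
tool_pos: [0.4918, -0.0592, 0.1737]
tcp_rot: [3.129, 0.275, -0.0]
wrist_force: [-1.4, 3.6, 0.0]
width: 0.228
```

Run:
```python
from h import *
goto(.4915,-.0594,.172)
i=bot.read_camera("side");print(proj("side",[.4915,-.0594,.14]))
cv2.imwrite("pics/side4.png",cv2.resize(i[150:230,270:350],(600,600),interpolation=cv2.INTER_CUBIC))
```

```text
t 7.25 pos [ 0.4918 -0.0592  0.1737] F [-1.4  3.6  0. ] T [0.88 0.19 0.04] w 0.228 q6 1.23 yang -1.3952 tilt [-0.0001 -0.0002]
shift [-0.0003  0.0001  0.0017]
[305.9315636  197.95874393]
```

View pics/side4.png

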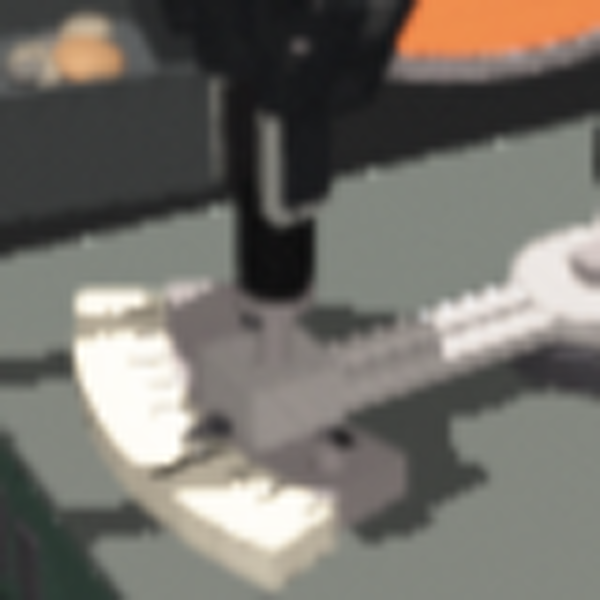

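The pin stands in the boss, with the pointer (crop (212,425)) at the long stroke (crop (190,465)). I lower gently to feel for the hole.

Request:
play_rows(series=[{"translation": [0,0,0.003],"spin": 0},{"translation": [0,0,0.003],"spin": 0},{"translation": [0,0,0.003],"spin": 0},{"translation": [0,0,0.002],"spin": 0},{"translation": [0,0,0],"spin": 0}])

```text
time: 7.8
tool_pos: [0.4927, -0.0589, 0.164]
tcp_rot: [-3.129, -0.275, -0.003]
wrist_force: [-2.2, 6.0, 7.4]
width: 0.23
```

Run:
```python
from h import *
goto(.4915,-.0594,.1515)
```

```text
t 7.8 pos [ 0.4927 -0.0589  0.164 ] F [-2.2  6.   7.4] T [ 1.19  0.39 -0.03] w 0.23 q6 1.23 yang -1.3952 tilt [0.0021 0.0004]
shift [-0.0013  0.0003  0.0125]
```

Request:
play_rows(series=[{"translation": [-0.001,0,0],"spin": 0},{"translation": [0,0.0005,0],"spin": 0},{"translation": [0,0,0],"spin": 0}])

```text
time: 8.1
tool_pos: [0.4921, -0.0593, 0.164]
tcp_rot: [-3.129, -0.275, -0.004]
wrist_force: [-0.6, 6.1, 6.4]
width: 0.228
```

Request:
play_rows(series=[{"translation": [0,0.0005,0],"spin": 0},{"translation": [0,0.0005,0],"spin": 0},{"translation": [0,0,0],"spin": 0}])

```text
time: 8.4
tool_pos: [0.4922, -0.0599, 0.164]
tcp_rot: [-3.128, -0.275, -0.004]
wrist_force: [-1.1, 7.1, 5.5]
width: 0.226
```

Request:
play_rows(series=[{"translation": [0,0.0005,0],"spin": 0},{"translation": [0,0.0005,0],"spin": 0},{"translation": [0,0,0],"spin": 0}])

```text
time: 8.7
tool_pos: [0.4923, -0.0605, 0.164]
tcp_rot: [-3.127, -0.275, -0.004]
wrist_force: [-1.1, 7.8, 6.6]
width: 0.228
```

Request:
play_rows(series=[{"translation": [0,0.0005,0],"spin": 0},{"translation": [0,0.0005,0],"spin": 0},{"translation": [0,0,0],"spin": 0}])

```text
time: 9.0
tool_pos: [0.4924, -0.0615, 0.1639]
tcp_rot: [-3.127, -0.275, -0.004]
wrist_force: [-1.5, 8.2, 7.5]
width: 0.229
```

Request:
play_rows(series=[{"translation": [0,0.0005,0],"spin": 0},{"translation": [0,0.0005,0],"spin": 0},{"translation": [0,0,0],"spin": 0}])

```text
time: 9.3
tool_pos: [0.4925, -0.0627, 0.1638]
tcp_rot: [-3.128, -0.275, -0.003]
wrist_force: [-1.5, 6.5, 5.7]
width: 0.225
```

Request:
play_rows(series=[{"translation": [0,0.0005,0],"spin": 0},{"translation": [0,0.0005,0],"spin": 0},{"translation": [0,0,0],"spin": 0}])

```text
time: 9.6
tool_pos: [0.4921, -0.064, 0.1631]
tcp_rot: [-3.128, -0.275, -0.001]
wrist_force: [-1.0, 5.8, 3.2]
width: 0.224
```

Request:
play_rows(series=[{"translation": [0,0.0005,0.001],"spin": 0},{"translation": [0,0.0003,0],"spin": 0},{"translation": [0,0,0],"spin": 0}])

```text
time: 9.9
tool_pos: [0.492, -0.0648, 0.1618]
tcp_rot: [-3.128, -0.275, -0.001]
wrist_force: [-1.7, 6.2, 2.2]
width: 0.229
```

Request:
play_rows(series=[{"translation": [0,0.0004,0],"spin": 0},{"translation": [0,0.0003,0.001],"spin": 0},{"translation": [0,0,0],"spin": 0}])

```text
time: 10.2
tool_pos: [0.4922, -0.0651, 0.1608]
tcp_rot: [-3.128, -0.275, -0.001]
wrist_force: [-1.2, 7.2, 3.1]
width: 0.227
```

Request:
play_rows(series=[{"translation": [0,0,0.002],"spin": 0},{"translation": [0,0,0.002],"spin": 0},{"translation": [0,0,0],"spin": 0}])

```text
time: 10.5
tool_pos: [0.492, -0.0649, 0.1565]
tcp_rot: [-3.127, -0.275, -0.0]
wrist_force: [-0.8, 6.6, 2.8]
width: 0.226
```

Run:
```python
from h import *
goto(.4915,-.0594,.1515)
i=bot.read_camera("side")
cv2.imwrite("pics/side5.png",cv2.resize(i[150:230,270:350],(600,600),interpolation=cv2.INTER_CUBIC))
```

```text
t 10.5 pos [ 0.492  -0.0649  0.1565] F [-0.8  6.6  2.8] T [1.7  0.21 0.01] w 0.226 q6 1.21 yang -1.3954 tilt [-0.0002  0.0024]
shift [ 0.0005 -0.0055  0.0051]
```

View pics/side5.png

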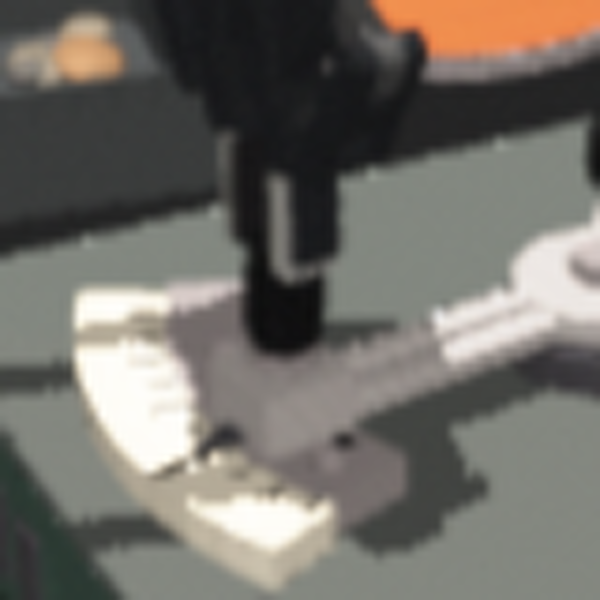

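The pointer (crop (228,437)) now stands in line with the thick stroke, and the collar is only a few mm above the boss. I push the last bit, easing sideways slightly.

Request:
play_rows(series=[{"translation": [0,-0.0005,0.002],"spin": 0},{"translation": [0,-0.0005,0.002],"spin": 0},{"translation": [0,0,0.002],"spin": 0},{"translation": [0,0,0],"spin": 0}])

```text
time: 10.95
tool_pos: [0.4925, -0.0642, 0.152]
tcp_rot: [-3.128, -0.275, -0.002]
wrist_force: [-2.1, 7.3, 8.5]
width: 0.229
```

Run:
```python
from h import *
goto(.4915,-.0594,.1515)
```

```text
t 10.95 pos [ 0.4925 -0.0642  0.152 ] F [-2.1  7.3  8.5] T [ 1.63  0.59 -0.  ] w 0.229 q6 1.21 yang -1.3953 tilt [0.0014 0.0017]
shift [-0.0002 -0.0049  0.0005]
```

Request:
play_rows(series=[{"translation": [0,-0.001,0.001],"spin": 0},{"translation": [0,-0.001,0.001],"spin": 0},{"translation": [0,-0.001,0],"spin": 0},{"translation": [0,0,0],"spin": 0}], force=30)

```text
time: 11.35
tool_pos: [0.4929, -0.0625, 0.1518]
tcp_rot: [3.128, 0.276, 0.006]
wrist_force: [-5.1, 5.2, 14.5]
width: 0.232
```

Run:
```python
from h import *
goto(.4915,-.0594,.1515)
```

```text
t 11.35 pos [ 0.4929 -0.0625  0.1518] F [-5.1  5.2 14.5] T [ 0.94  0.83 -0.13] w 0.232 q6 1.22 yang -1.3949 tilt [ 0.0037 -0.001 ]
shift [-0.0009 -0.0033  0.0003]
```

Request:
play_rows(series=[{"translation": [-0.001,-0.001,-0.002],"spin": 0},{"translation": [0,0,0],"spin": 0},{"translation": [0,0,0],"spin": 0}])

```text
time: 11.65
tool_pos: [0.4914, -0.0616, 0.1519]
tcp_rot: [3.129, 0.276, 0.004]
wrist_force: [-0.8, 4.6, 7.3]
width: 0.222
```

Request:
play_rows(series=[{"translation": [0,0,0],"spin": 0},{"translation": [0,0,0],"spin": 0},{"translation": [0,0,0],"spin": 0},{"translation": [0,0,0],"spin": 0},{"translation": [0,0,0],"spin": 0}], jaw=0.3)

```text
time: 12.15
tool_pos: [0.49, -0.0618, 0.1504]
tcp_rot: [3.129, 0.275, -0.001]
wrist_force: [-0.5, -0.5, 0.3]
width: 0.65
```

Run:
```python
from h import *
goto(.4915,-.0594,.1515)
i=bot.read_camera("side")
cv2.imwrite("pics/side6.png",cv2.resize(i[150:230,270:350],(600,600),interpolation=cv2.INTER_CUBIC))
```

```text
t 12.15 pos [ 0.49   -0.0618  0.1504] F [-0.5 -0.5  0.3] T [-0.02  0.    0.02] w 0.65 q6 1.22 yang -1.3954 tilt [-0.0005 -0.0004]
shift [ 0.0019 -0.0021 -0.0011]
```

View pics/side6.png

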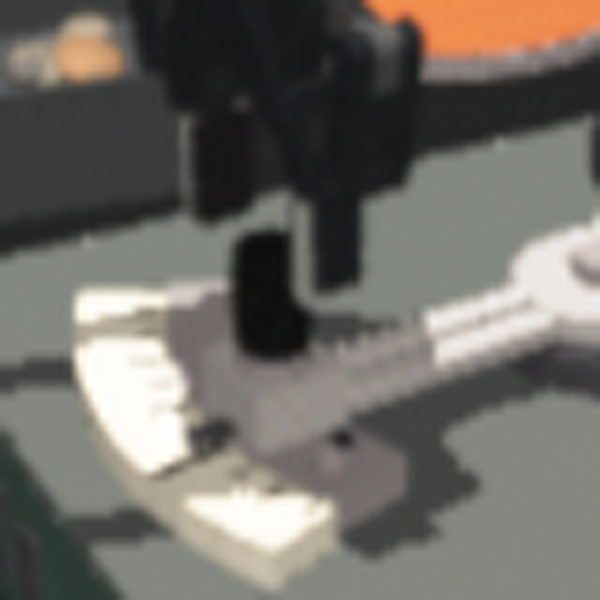

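Released: the pin stays in the boss with the pointer at the stroke. The knob leans slightly, so I retreat and check it from both cameras.

Request:
play_rows(series=[{"translation": [0,0,0],"spin": 0},{"translation": [0,0,0],"spin": 0},{"translation": [0,0,-0.02],"spin": 0},{"translation": [0,0,-0.03],"spin": 0},{"translation": [0,0,-0.04],"spin": 0}], jaw=1)

```text
time: 12.7
tool_pos: [0.4886, -0.0612, 0.2396]
tcp_rot: [-3.128, -0.275, 0.007]
wrist_force: [0.9, -0.0, -0.2]
width: 1.001
```

Request:
play_rows(series=[{"translation": [0,0.05,-0.02],"spin": 0},{"translation": [0,0.05,0],"spin": 0},{"translation": [0,0.05,0],"spin": 0},{"translation": [0,0.05,0],"spin": 0},{"translation": [0,0,0],"spin": 0}])

```text
time: 13.2
tool_pos: [0.5248, -0.2605, 0.2588]
tcp_rot: [3.128, 0.267, -0.0]
wrist_force: [-0.9, 0.7, -0.3]
width: 1.0
```

Run:
```python
from h import *
goto(.4915,-.0594,.1515)
a=cv2.resize(bot.read_camera("side")[160:220,280:320],(400,600),interpolation=cv2.INTER_CUBIC)
i=bot.read_camera("top");cv2.imwrite("pics/top7full.png",i)
b=cv2.resize(i[180:240,310:350],(400,600),interpolation=cv2.INTER_CUBIC)
cv2.imwrite("pics/c7.png",np.hstack([a,b]))
for z in(.14,.182):
  for n in("side","top"):print(z,n,proj(n,[.4915,-.0594,z]).round(1))
```

```text
t 13.2 pos [ 0.5248 -0.2605  0.2588] F [-0.9  0.7 -0.3] T [0.02 0.03 0.01] w 1.0 q6 0.9 yang -1.4003 tilt [-0.0001 -0.0026]
shift [ 0.0014 -0.2041  0.1068]
0.14 side [305.9 198. ]
0.14 top [330.1 204.5]
0.182 side [305.5 182.7]
0.182 top [330.1 202. ]
```

View pics/c7.png

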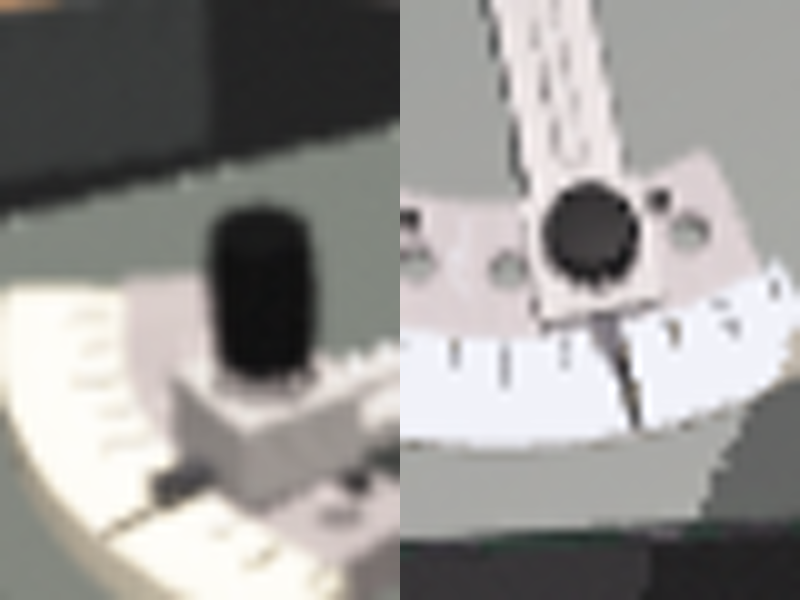

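Pointer lies on the thick stroke. The knob is close to upright (0.6 px lean in the side view against 0.4 px expected for a vertical pin), the collar lies on the boss, and the gripper is well clear. I hand in.

Run:
```python
from h import *
a=cv2.cvtColor(cv2.imread("pics/top7full.png"),6)[195:235,320:345].astype(int);b=cv2.cvtColor(bot.read_camera("top"),6)[195:235,320:345].astype(int)
print("change",abs(a-b).max());print(bot.finish_job())
```

```text
change 65
the job is handed in; nothing more can be done
None
```

The lock pin is home in the third lock hole, the tensioner arm stayed locked at the long thick stroke after I let go, and the job is handed in. No verdict was reported. It took about 13 s of the 72 s allowed.

- **What I did:** I took the black-knobbed pin from the block's middle hole and put it about 17 mm into the boss with the arm at rest. I then swung the arm about 0.56 rad round. I felt for the hole with about 7 N of down force and found it about 5 mm (tool position) past where the pictures put it. The pin then went home with at most about 14.5 N down.
- **Last pictures:** Both cameras showed the pointer on the thick stroke and the collar on the boss. The pin looked close to upright, by my estimate within 0.05 rad of the 0.1 rad allowed. The gripper was open and 0.2 m away, and the wrist force was near zero.
- **Check that disagreed:** Just before hand-in, I compared two top pictures, the second taken 0.05 s after the first. One pixel around the knob differed by 65 grey levels. I put that down to the robot's moving shadow or image noise, but I did not look into it. No later picture confirms the arm was completely still.
- **Not checked closely:** I did not measure the other tools or bench items at the end. I saw no contact with them during the moves.

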